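# Hang the turner on the utensil carousel

## Task

Turn the utensil carousel until its empty hook is at the front, over the red mark on its base. Then take the red-handled turner out of the wooden stand and hang it by its loop on that hook, leave it hanging freely there with the hook still at the red mark, and do not disturb the other things on the worktop.

Things in the scene. Friction and masses are not known exactly. Their poses are not given: they have to be found in the camera images.
- rotor (a joint): Turning part of the carousel: round wooden top, knob, four steel hooks at 90 degrees, three with black-handled utensils fixed to them. 0: the empty hook stands over the red mark; positive is counter-clockwise from above. At the start the empty hook is 0.6 to 1.45 rad counter-clockwise from the mark. It turns with light friction (0.08 N m) and stays where it is left.
- knob (a point): Middle of the ribbed round wooden knob on top of the carousel, on the turning axis: 40 mm in diameter, gripping part from 14 mm below to 11 mm above this point, top 17 mm above it. 34 mm below this point is the top of the round wooden plate (116 mm in diameter, 10 mm thick) that carries the hooks. z up.
- hook_seat (a point): Seat of the empty hook: middle of its 5 mm steel rod, 71 mm from the turning axis, 200 mm above the worktop. The rod drops from the plate (underside 33 mm above the seat, rim 13 mm nearer the axis), then runs flat outward from 11 mm inside to 7 mm outside this point, then up to the ball tip. The point's -x axis points outward along the hook, z up.
- hook_tip (a point): Centre of the 7 mm ball at the upturned end of the empty hook, 15 mm farther out and 9 mm higher than the seat. The loop must pass over this ball from outside and then come down onto the seat.
- front_mark (a point): Red mark on the carousel's fixed round base (170 mm in diameter, 14 mm high): point 70 mm from the turning axis. The point's -x axis points from the turning axis outward through the mark, roughly towards the robot.
- turner_grip (a point): Point on the centre line of the turner's red handle, 26 mm below the centre of the loop. Handle 14 mm wide (along this y), 8 mm thick (along x), from 49 mm below to 11 mm above this point. z points from blade to loop. Turner: 163 mm long, about 80 g, standing upright in the stand; blade of steel, 50 mm wide (y), 60 mm high, 4 mm thick, its lower edge 120 mm below this point.
- turner_eye (a point): Centre of the opening of the red loop at the top of the turner: 22 mm wide (along y), 24 mm high, of 5 mm round bar; it looks along x. A gripper that holds the handle by its narrow edges, leaning back 35 to 45 degrees from vertical over the flat face that is turned away from the carousel, clears hook and plate; one that grips straight down along the handle does not.
- turner_hang (a point): Inner top of the turner's loop, 12 mm above the centre of the opening: the point that rests on the hook.
- stand: Dark wooden block, fixed, 44 mm (x) by 84 mm (y) by 46 mm high, with a slot 8 mm by 54 mm along its y axis, 38 mm deep, in which the turner's blade stands loosely. Origin at the centre of its underside; draw the turner at least 45 mm straight up to free it.
- honey_jar: Jar of honey with a silver lid, 72 mm in diameter, 112 mm high; bystander, to be left alone. Origin at the centre of its underside.
- red_pot: Small round orange-red pot with an orange lid, 61 mm in diameter, 62 mm high; bystander, to be left alone. Origin at the centre of its underside.
- lemon: Lemon, 78 x 55 x 56 mm; bystander, to be left alone. Origin at the centre of its underside.
- garlic: Garlic bulb, 48 x 50 x 51 mm; bystander, to be left alone. Origin at the centre of its underside.
- capsule_5: Dark red coffee capsule, 52 mm in diameter, 37 mm high; bystander, to be left alone. Origin at the centre of its underside.
- salt_shaker: Salt shaker, 44 mm in diameter, 90 mm high; bystander, to be left alone. Origin at the centre of its underside.

How it is judged:
By the outcome, as a careful person would: the job done as asked, in the order asked, and still so for the second after the job is handed in, with the robot touching nothing.
It also fails if it takes over 46 s, if anything falls off the work surface, if the arm or the gripper's body presses on something with over 40 N, if the wrist force passes 120 N, or if a joint passes its speed limit or range.

## Robot

A 6-joint arm with a two-finger parallel gripper is mounted at the origin on a cart in front of the work surface, level with it; the furniture and walls round the work are solid. World frame = base frame: x ahead of the robot, y to its left, z up, the work surface at z = 0. Lengths are in mm, angles in rad, forces in N, time in s.
With the tool pointing down it reaches from about 325 to 900 mm from the base axis. Payload 6.1 kg.
Tool frame: the origin (TCP) lies on the centre line of the jaws, within the pads' length; the fingertips stand tcp_to_tips ahead of it and the grasp point (between the pads) lies 5 mm behind it (tcp_to_tips is the distance from the TCP to the fingertips, in mm); z points along the fingers, y is the line along which they close (so a half turn about z gives the same grasp; the last joint's range is limited). The gripper opens to 85 mm and grips with 20 to 120 N. Pads are 22 mm wide; open, the fingers measure 114 mm over their backs; the gripper's body (76 mm by 85 mm) begins 54 mm behind the grasp point. The pads swing forward as they close: fully open they stand 13 mm farther back than shut.
Start: joints at [-0.126, 0.22, 1.526, -0, 1.395, -0.126], TCP at [624.993, -0.003, 245.3] pointing down, gripper open.
Joint ranges: [-2.98, 2.98], [-0.91, 2.08], [0.09, 2.57], [-1.24, 4.39], [0.2, 2.65], [-2.68, 2.68]. Speed limits (rad/s): [2.57, 2.57, 3.01, 3.14, 3.14, 3.14].

## Interface

Orientations are given as a unit quaternion [w, x, y, z].
In Python, from rig import observe, capture, close_job, tcp_to_tips gives the robot as it stands.
- The arm moves only by the tool arm_command, never from a script. Its argument "commands" is a list that holds one entry, the list of rows, each a list of 7 numbers: the turn, a rotation vector about the tool's x, y, z in degrees, then the shift along the tool's x, y, z in m, then the finger opening in m, from 0 to 0.0854. A call has exactly 8 rows; each row shifts and turns the commanded pose from where the row before left it, along the tool's axes as they then stand; what a row does not reach is not made up. A row lasts 1/10 s, in which the tool goes at most 50 mm and 8.59 degrees, less where a joint would pass 70% of its speed; a pose out of reach is approached as far as the arm can. A call is refused whole if a number of a shift passes 0.05 or a number of a turn 8.59, either way. A call with a gripper value outside its range is refused whole. The fingers move at their own pace and stop on an object; "newtons" is the grip in N (left out, the last holds). Time passes only in rows, so rows that do not move let the fingers close, or fill a call up. It gives the time, the measured TCP pose, the force, the opening and the grip force at its end, in the units of the state.
- observe(): the state, without advancing time (a new reading comes with each control period).
- capture(name): name is "scene" or "side" or "wrist"; returns a dict with "frame" (384x512x3 uint8, red, green, blue), "z_map" (384x512 float32, mm along the optical axis (not along the pixel's ray), 0 where there is no reading), "mtx" (3x3 intrinsics, pixels), "R" (3x3) and "t" (3): a world point X has camera coordinates R X + t; the wrist camera has in their place "tool_from_camera" (4x4, takes a point from camera to tool coordinates, whose origin is the TCP and whose axes are the flange's). Camera axes: x right, y down, z forward; pixel columns grow to the right and rows downward; lengths in mm; the calibration is good to about 2 mm. A picture is of the moment at which its call begins: read the wrist's pose just before it.
- close_job(): hands the job in; it is judged then, once.
The state is a dict: "time": time; "joint_pos": joint angles; "joint_velocities": joint speeds; "tau": joint torques, N m; "position": TCP position; "tcp_rot": TCP orientation; "wrist_force": force on the tool from outside, world axes, zero at the start; "wrist_torque": the same for the moment, N m; "width": finger opening in mm; "gripper_force": force on a finger pad.
Only numpy, scipy, OpenCV 4.12 (cv2) and the standard library are available. Lean on these libraries where they do the work, as an engineer would, in place of code of your own. Each camera call takes 0.05 s, during which the arm holds its last target. There are 200 camera calls.

## Working session

There is one attempt and no reset: what is moved stays moved. The work goes in short steps, Python scripts to look and compute and a tool call to move; the robot and the scene stay as the last step left them, time stands still between calls to the robot, and variables do not carry over. Pictures are saved under pics/ and viewed, at most 10 in all, crops included, and the job is handed in when it is done.

Besides the shell and the picture viewer there is one more tool, called after ">>>" as a command line: name --argument value ..., lists and objects as JSON in quotes. arm_command: Moves the arm, as the interface text tells. Its arguments: {"type":"object","properties":{"commands":{"type":"array"},"newtons":{"type":"number"}},"required":["commands"]}

```bash
mkdir -p pics; python3 - <<'E'
from rig import *
import cv2,numpy as np,pickle
s=observe();print(s['position'],s['tcp_rot'],s['width'],tcp_to_tips if not callable(tcp_to_tips) else tcp_to_tips())
d={}
for n in ("scene","side"):
    c=capture(n);d[n]=c;print(n,c['mtx'].tolist(),np.round(c['R'],3).tolist(),c['t'])
    cv2.imwrite(f'pics/{n}0.png',cv2.resize(c['frame'][:,:,::-1],(800,600)))
pickle.dump(d,open('d0.pkl','wb'))
E
```

```text
[6.24431468e+02 6.01257329e-02 2.44220809e+02] [-7.50392221e-04  7.07103271e-01  7.07109654e-01 -5.81434268e-04] 85.3406719878981 14.0
scene [[396.4586667032653, 0.0, 252.49578616715885], [0.0, 396.4586667032653, 190.94579473775096], [0.0, 0.0, 1.0]] [[0.885, -0.466, 0.007], [-0.349, -0.672, -0.654], [0.309, 0.576, -0.757]] [-572.65081238  254.43105014  909.79590099]
side [[420.35829262482724, 0.0, 257.37777817991093], [0.0, 420.35829262482724, 199.59154903227383], [0.0, 0.0, 1.0]] [[0.921, -0.389, -0.002], [-0.238, -0.56, -0.794], [0.308, 0.732, -0.608]] [-612.23992408  212.80703876 1115.96193352]
```

View pics/scene0.png

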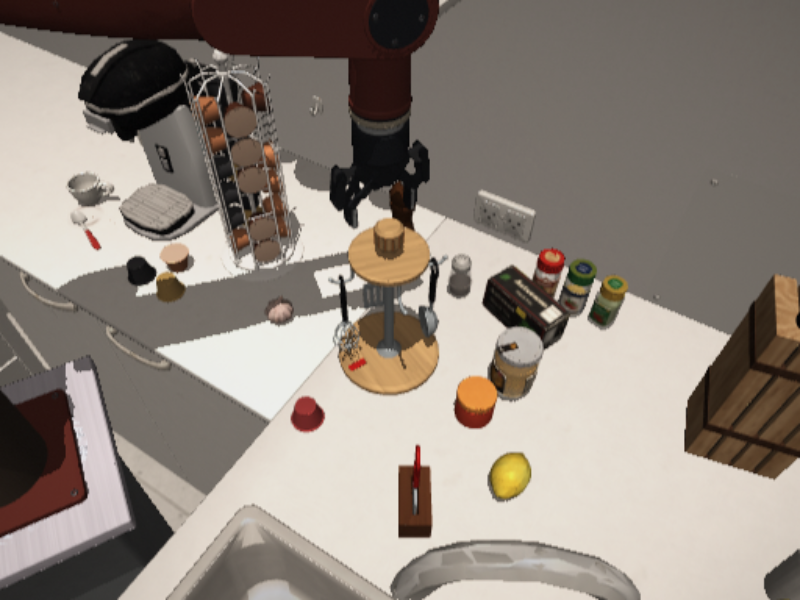

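View pics/side0.png

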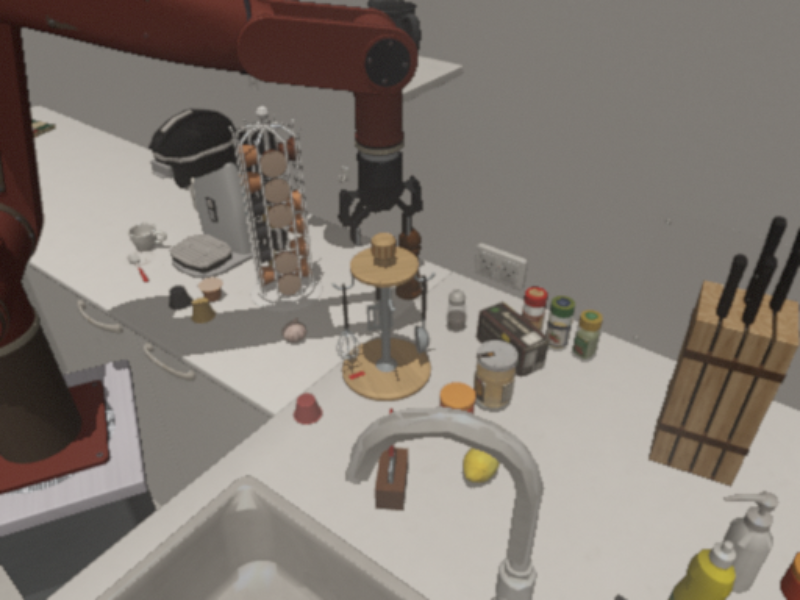

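The scene shows the carousel with its knob at about (388,235) in the 800x600 view. The red mark is at (357,365), and the turner stands in the stand at (416,490). Utensils hang left (343,300), right (432,290) and behind (373,290), so the empty hook faces the camera. The faucet partly hides the stand in the side view.

```bash
cat > h.py <<'E'
import numpy as np,cv2
def cloud(c):
    z=c['z_map'];v,u=np.mgrid[:384,:512];K=c['mtx']
    P=np.stack([(u-K[0,2])*z/K[0,0],(v-K[1,2])*z/K[1,1],z],-1)
    if 'R' in c: P=(P-c['t'])@c['R']
    P[z==0]=np.nan
    return P
def proj(c,X):
    p=(c['R']@np.array(X,float)+c['t']);q=c['mtx']@p;return q[:2]/q[2]
def ray(c,uv,h):
    d=c['R'].T@np.linalg.inv(c['mtx'])@np.array([*uv,1.]);o=-c['R'].T@c['t']
    return o+d*(h-o[2])/d[2]
def circ(xy):
    A=np.c_[xy,np.ones(len(xy))];s=np.linalg.lstsq(A,(xy**2).sum(1),rcond=None)[0]
    c=s[:2]/2;return c,np.sqrt(s[2]+c@c)
E
python3 - <<'E'
import pickle
from h import *
d=pickle.load(open('d0.pkl','rb'))
for n in d:
    c=d[n];P=cloud(c);f=c['frame'];hsv=cv2.cvtColor(f,cv2.COLOR_RGB2HSV)
    x0,x1,y0,y1=(200,300,130,260)
    wood=(hsv[...,0]<22)&(hsv[...,0]>8)&(hsv[...,1]>60)
    reg=np.zeros(wood.shape,bool);reg[y0:y1,x0:x1]=1
    for nm,lo,hi in (('plate',233,252),('knobtop',284,302),('base',8,20)):
        m=wood&reg&(P[...,2]>lo)&(P[...,2]<hi)
        cs=max(cv2.findContours(m.astype(np.uint8),cv2.RETR_EXTERNAL,cv2.CHAIN_APPROX_NONE)[0],key=len)[:,0]
        h={'plate':243,'knobtop':294,'base':14}[nm]
        E=np.array([ray(c,q,h)[:2] for q in cv2.convexHull(cs)[:,0]])
        print(n,nm,m.sum(),np.nanmedian(P[m],0).round(1),*circ(E))
    red=((hsv[...,0]<6)|(hsv[...,0]>174))&(hsv[...,1]>150)&(hsv[...,2]>60)
    nn,lab,st,ce=cv2.connectedComponentsWithStats(red.astype(np.uint8))
    for i in range(1,nn):
        if st[i,4]>8 and ce[i][1]>200: m=lab==i;print(n,'red',st[i],ce[i].round(1),np.nanmedian(P[m],0).round(1),np.nanmin(P[m],0).round(),np.nanmax(P[m],0).round())
c=d['scene'];P=cloud(c);hsv=cv2.cvtColor(c['frame'],cv2.COLOR_RGB2HSV)
m=(P[...,2]>38)&(P[...,2]<50);m[:290]=0;m[360:]=0;m[:,:245]=0;m[:,285:]=0
print('stand top',cv2.minAreaRect(P[m][:,:2].astype(np.float32)),m.sum())
for n,b in (('scene',(205,295,130,260)),('scene',(245,295,280,350))):
    a,e,g,h=b;cv2.imwrite(f'pics/cr{a}.png',cv2.resize(d[n]['frame'][g:h,a:e,::-1],None,fx=500/(h-g),fy=500/(h-g),interpolation=cv2.INTER_CUBIC))
E
```

```text
scene plate 1335 [586.8 -85.1 244. ] [596.97268663 -73.38054526] 58.832801731792614
scene knobtop 225 [596.4 -75.4 293. ] [595.58366377 -76.96076912] 21.411781813476892
scene base 2173 [592.8 -87.7  15. ] [596.83175195 -72.50833305] 84.0773871502652
scene red [223 230  11   7  42] [228.1 233. ] [536.4 -77.2  16.9] [521. -82.  12.] [550. -70.  22.]
scene red [187 255  20  21 328] [196.2 265.4] [ 425.7 -132.8   26.8] [ 404. -146.    1.] [ 453. -107.   42.]
scene red [291 257  25  17 202] [301.8 267. ] [ 643.6 -256.2   26.7] [ 632. -264.    3.] [ 678. -222.   48.]
scene red [   0  268   54   74 1318] [ 29.7 313.6] [ 58.4 -72.3  13.8] [ -11. -101.    7.] [102.  40.  19.]
scene red [264 285   5  27  94] [266.5 298.9] [ 502.8 -330.3  139.3] [ 497. -339.   47.] [ 521. -310.  172.]
side plate 797 [591.  -89.  243.7] [599.18028113 -79.21600123] 59.68931751380912
side knobtop 133 [596.9 -80.7 292.5] [595.62937167 -83.74943815] 22.515387664500956
side base 1514 [597.4 -91.2  14.8] [598.10199616 -78.65735885] 83.49824524891525
side red [224 238   9   4  14] [227.9 239.7] [539.1 -80.1  17.2] [527. -84.  14.] [551. -75.  18.]
side red [501 370  11  14  95] [506.9 377.6] [ 923.3 -707.8   28.2] [ 920. -719.    8.] [ 926. -696.   49.]
stand top ((506.2492370605469, -325.1296081542969), (84.23177337646484, 43.53056716918945), 62.000465393066406) 674
```

View pics/cr205.png

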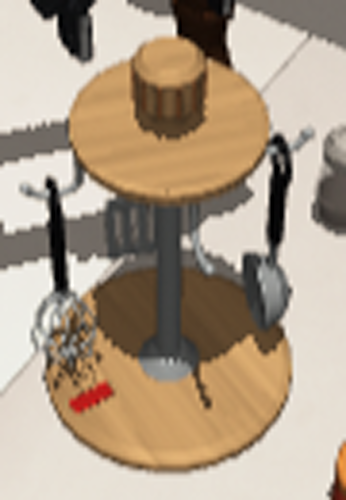

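The crop shows occupied hook tips at crop (25,188) and (308,132). The empty hook points towards the camera, from (195,205) to about (208,270). The red mark is at (92,397).

```bash
python3 - <<'E'
import pickle
from h import *
c=pickle.load(open('d0.pkl','rb'))['scene']
ax=np.array([597,-75.5])
for q in ((25,188),(308,132),(208,270)):
    p=ray(c,(205+q[0]/3.846,130+q[1]/3.846),209);e=p[:2]-ax;print(p.round(1),np.hypot(*e).round(1),np.degrees(np.arctan2(e[1],e[0])).round(1))
p=ray(c,(228.1,233),14)[:2];e=p-ax;print('mark',p,np.hypot(*e),np.degrees(np.arctan2(e[1],e[0])))
P=cloud(c);hsv=cv2.cvtColor(c['frame'],cv2.COLOR_RGB2HSV)
red=((hsv[...,0]<6)|(hsv[...,0]>174))&(hsv[...,1]>150)&(hsv[...,2]>60)
v,u=np.nonzero(red[285:312,264:269])
for r in range(285,313,2):
    k=np.nonzero(red[r,260:272])[0]+260
    print(r,k,P[r,k].round(0).tolist()[:3])
for X in ((510,-327,172),(506,-325,46),(506,-325,128)):print(proj(c,X))
cv2.imwrite('pics/st.png',cv2.resize(c['frame'][275:350,240:300,::-1],None,fx=7,fy=7,interpolation=cv2.INTER_CUBIC))
E
```

```text
[515.2 -52.1 209. ] 85.1 164.0
[683.8 -88.3 209. ] 87.7 -8.4
[ 579.9 -154.8  209. ] 81.1 -102.2
mark [536.63157065 -74.71272214] 60.373562666249725 179.2528355923376
285 [267] [[510.0, -318.0, 169.0]]
287 [266 267 268] [[507.0, -320.0, 168.0], [508.0, -322.0, 171.0], [510.0, -322.0, 169.0]]
289 [266 267 268] [[504.0, -325.0, 171.0], [506.0, -325.0, 171.0], [507.0, -326.0, 170.0]]
291 [266 267 268] [[502.0, -327.0, 169.0], [504.0, -328.0, 169.0], [505.0, -330.0, 170.0]]
293 [266 267 268] [[501.0, -330.0, 166.0], [502.0, -331.0, 168.0], [503.0, -334.0, 171.0]]
295 [265 266 267 268] [[505.0, -321.0, 139.0], [499.0, -333.0, 166.0], [501.0, -335.0, 167.0]]
297 [265 266 267 268] [[503.0, -325.0, 139.0], [498.0, -335.0, 161.0], [500.0, -336.0, 163.0]]
299 [265 266 267 268] [[501.0, -328.0, 138.0], [497.0, -337.0, 158.0], [499.0, -339.0, 159.0]]
301 [265 266 267 268] [[501.0, -328.0, 130.0], [503.0, -329.0, 130.0], [503.0, -332.0, 133.0]]
303 [265 266 267 268] [[501.0, -329.0, 121.0], [502.0, -331.0, 124.0], [504.0, -331.0, 122.0]]
305 [265 266 267 268] [[501.0, -329.0, 113.0], [503.0, -330.0, 111.0], [504.0, -332.0, 114.0]]
307 [265 266 267 268] [[501.0, -329.0, 103.0], [502.0, -331.0, 106.0], [505.0, -331.0, 102.0]]
309 [265 266 267] [[502.0, -329.0, 94.0], [503.0, -331.0, 95.0], [506.0, -331.0, 93.0]]
311 [265 266 267] [[502.0, -329.0, 83.0], [504.0, -331.0, 86.0], [505.0, -332.0, 85.0]]
[269.48015722 288.32877218]
[265.07126061 316.04006973]
[266.3442111  298.79729958]
```

View pics/st.png

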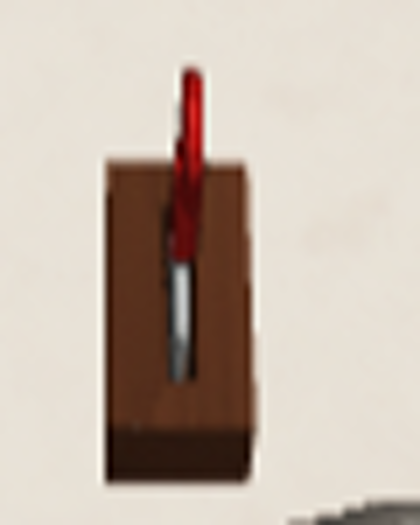

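>>> arm_command --commands '[[[0,0,0,0,0,-0.05,0.085],[0,0,0,0,0,-0.05,0.085],[0,0,0,-0.038,-0.013,0,0.085],[0,0,0,-0.038,-0.014,0,0.085],[0,0,0,0,0,0,0.085],[0,0,0,0,0,0,0.085],[0,0,0,0,0,0,0.085],[0,0,0,0,0,0,0.085]]]' --newtons 40

```text
time: 0.9
position: [598.1, -75.0, 344.9]
tcp_rot: [-0.0, 0.707, 0.708, -0.0]
wrist_force: [0.5, 0.7, 0.1]
width: 85.1
gripper_force: 0.0
```

```bash
cat >> h.py <<'E'
from scipy.spatial.transform import Rotation as Ro
def wcloud(c,s):
    P=cloud(c);T=c['tool_from_camera'];P=P@T[:3,:3].T+T[:3,3]
    return P@rot(s).as_matrix().T+np.array(s['position'])
def rot(s): q=s['tcp_rot'];return Ro.from_quat([q[1],q[2],q[3],q[0]])
def wray(c,s,uv,h):
    T=c['tool_from_camera'];R=rot(s).as_matrix()
    d=R@T[:3,:3]@np.linalg.inv(c['mtx'])@np.array([*uv,1.]);o=R@T[:3,3]+np.array(s['position'])
    return o+d*(h-o[2])/d[2]
E
python3 - <<'E'
from rig import *
from h import *
s=observe();c=capture('wrist');print(s['position'],s['time'],s['joint_pos'],c['tool_from_camera'].round(3).tolist())
cv2.imwrite('pics/w1.png',c['frame'][:,:,::-1])
P=wcloud(c,s);hsv=cv2.cvtColor(c['frame'],cv2.COLOR_RGB2HSV)
wood=(hsv[...,0]<22)&(hsv[...,0]>8)&(hsv[...,1]>60)
for lo,hi,h in ((236,250,243),(287,300,294),(5,22,14)):
    m=(wood&(P[...,2]>lo)&(P[...,2]<hi)).astype(np.uint8)
    cs=cv2.findContours(m,cv2.RETR_EXTERNAL,cv2.CHAIN_APPROX_NONE)[0]
    if not cs: continue
    k=max(cs,key=len)[:,0];E=np.array([wray(c,s,q,h)[:2] for q in cv2.convexHull(k)[:,0]]);print(h,m.sum(),circ(E),k.min(0),k.max(0))
E
```

```text
[598.14377447 -74.97389614 344.85332931] 0.9 [-2.55608447e-01  1.22888399e-01  1.45236898e+00  2.91329975e-04
  1.56711245e+00 -2.56896132e-01] [[0.001, -0.962, -0.272, 69.522], [1.0, 0.001, 0.001, -0.202], [-0.0, -0.272, 0.962, -127.345], [0.0, 0.0, 0.0, 1.0]]
243 13926 (array([600.23077595, -70.11825286]), np.float64(56.69101381538094)) [184 115] [335 262]
294 2968 (array([600.13055979, -68.58968294]), np.float64(18.874805602001043)) [228 183] [292 243]
14 2339 (array([587.31577995, -48.97163683]), np.float64(62.251083244242245)) [202  89] [276 134]
```

View pics/w1.png

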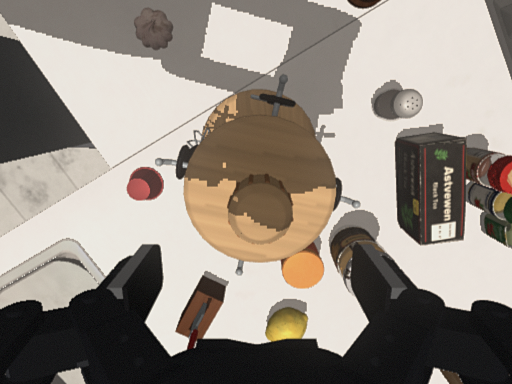

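The wrist view shows the carousel from above. The empty hook tip is at (240,270), the others at (160,162), (284,78) and (355,204). The knob is centred at about (261,210).

```bash
python3 - <<'E'
from rig import *
from h import *
s=observe();c=capture('wrist')
t=np.array([wray(c,s,q,209)[:2] for q in ((240,270),(160,162),(284,78),(355,204))])
print(t.round(1),(t[0]+t[2])/2,(t[1]+t[3])/2)
e=t[0]-t[2];f=t[3]-t[1];print(np.degrees(np.arctan2(*e[::-1])),np.degrees(np.arctan2(*f[::-1]))-90,np.hypot(*e),np.hypot(*f))
E
```

```text
[[ 583.2 -153. ]
 [ 517.8  -52.9]
 [ 619.3   13.2]
 [ 683.2  -89.2]] [601.24696672 -69.86945428] [600.50196026 -71.08724809]
-102.26406619734512 -102.38266451993552 170.08428985675343 169.39066061768187
```

>>> arm_command --commands '[[[0,0,0,0.003,0.002,0.023,0.085],[0,0,0,0,0,0.025,0.085],[0,0,0,0,0,0.025,0.085],[0,0,0,0,0,0,0.06],[0,0,0,0,0,0,0.03],[0,0,0,0,0,0,0.03],[0,0,0,0,0,0,0.03],[0,0,0,0,0,0,0.03]]]' --newtons 40

```text
time: 1.8
position: [600.3, -73.0, 274.6]
tcp_rot: [0.001, 0.707, 0.707, 0.0]
wrist_force: [-3.5, 1.6, 6.3]
width: 38.3
gripper_force: 42.7
```

>>> arm_command --commands '[[[0,0,4,0,0,0,0.03],[0,0,8,0,0,0,0.03],[0,0,8,0,0,0,0.03],[0,0,8,0,0,0,0.03],[0,0,8,0,0,0,0.03],[0,0,8,0,0,0,0.03],[0,0,8,0,0,0,0.03],[0,0,8,0,0,0,0.03]]]'

```text
time: 2.6
position: [599.3, -72.4, 274.6]
tcp_rot: [-0.0, 0.967, 0.256, -0.0]
wrist_force: [-10.0, 4.0, 8.0]
width: 38.3
gripper_force: 43.0
```

>>> arm_command --commands '[[[0,0,8,0,0,0,0.03],[0,0,5,0,0,0,0.03],[0,0,3,0,0,0,0.03],[0,0,0,0,0,0,0.03],[0,0,0,0,0,0,0.03],[0,0,0,0,0,0,0.03],[0,0,0,0,0,0,0.03],[0,0,0,0,0,0,0.03]]]'

```text
time: 3.4
position: [599.2, -72.1, 274.6]
tcp_rot: [-0.001, 0.993, 0.122, -0.0]
wrist_force: [-10.8, 4.1, 8.7]
width: 38.4
gripper_force: 43.0
```

```bash
python3 - <<'E'
from rig import *
from h import *
s=observe();a=rot(s).as_matrix()[:,1];print(s['position'],np.degrees(np.arctan2(a[1],a[0])),s['wrist_torque'],s['joint_pos'])
im=[]
for n in('scene','side'):
    c=capture(n);x,y=(205,130) if n=='scene' else (205,140)
    im.append(cv2.resize(c['frame'][y:y+130,x:x+90,::-1],(400,578),interpolation=cv2.INTER_CUBIC))
cv2.imwrite('pics/turn.png',np.hstack(im))
E
```

```text
[599.156394   -72.11466831 274.60682197] -75.97429014072219 [ 0.56409401  1.49416837 -0.07192862] [-2.50819712e-01  1.52414718e-01  1.54924594e+00  7.92317177e-04
  1.44106784e+00  1.07507847e+00]
```

View pics/turn.png

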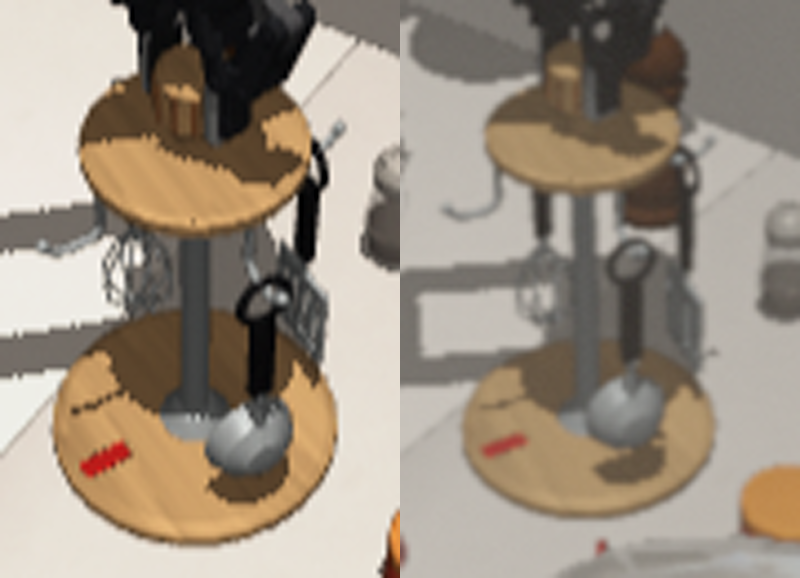

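The empty hook now points out over the red mark. Its tip is at (42,247) in the left (scene) panel and (447,212) in the right (side) panel. I compare its bearing with the mark's.

```bash
python3 - <<'E'
from rig import *
from h import *
for n,o,tip in (('scene',(205,130),(42,247)),('side',(205,140),(47,212))):
    c=capture(n);P=cloud(c);hsv=cv2.cvtColor(c['frame'],cv2.COLOR_RGB2HSV)
    red=((hsv[...,0]<8)|(hsv[...,0]>172))&(hsv[...,1]>110)
    red[:225]=0;red[250:]=0;red[:,:218]=0;red[:,240:]=0
    v,u=np.nonzero(red);mk=ray(c,(u.mean(),v.mean()),14)[:2]
    wood=(hsv[...,0]<24)&(hsv[...,0]>6)&(hsv[...,1]>50);r=np.zeros(wood.shape,bool);r[130:262,205:295]=1
    m=(wood&r&(P[...,2]>7)&(P[...,2]<20)).astype(np.uint8)
    k=max(cv2.findContours(m,cv2.RETR_EXTERNAL,cv2.CHAIN_APPROX_NONE)[0],key=len)[:,0]
    E=np.array([ray(c,q,14)[:2] for q in cv2.convexHull(k)[:,0]]);a,rad=circ(E)
    m2=(wood&r&(P[...,2]>235)&(P[...,2]<250)).astype(np.uint8)
    k=max(cv2.findContours(m2,cv2.RETR_EXTERNAL,cv2.CHAIN_APPROX_NONE)[0],key=len)[:,0]
    a2,r2=circ(np.array([ray(c,q,243)[:2] for q in cv2.convexHull(k)[:,0]]))
    t=ray(c,(o[0]+tip[0]*90/400,o[1]+tip[1]*130/578),209)[:2]
    an=lambda p,a:np.degrees(np.arctan2(p[1]-a[1],p[0]-a[0]))
    print(n,'mark',mk,len(u),'base',a,rad,'plate',a2,r2,'tip',t,np.hypot(*(t-a)),'angles mark',an(mk,a),'tip',an(t,a),an(t,a2))
E
```

```text
scene mark [537.29188294 -74.49666387] 44 base [596.84354662 -71.95078482] 84.40899123832776 plate [596.56659048 -73.48338979] 58.57266933391885 tip [512.92153576 -73.19328461] 83.9312082164406 angles mark -177.55205230777824 tip -179.15177446343958 179.80128250316838
side mark [539.02403281 -76.68215798] 25 base [598.19540665 -78.4846907 ] 84.42980736221404 plate [598.96554509 -79.32185834] 59.22885175067781 tip [513.88545363 -79.55667259] 84.31676775083886 angles mark 178.25514296134008 tip -179.2715364353694 -179.8418686275861
```

>>> arm_command --commands '[[[0,0,0,0,0,0,0.085],[0,0,0,0,0,0,0.085],[0,0,0,0,0,0,0.085],[0,0,0,0,0,0,0.085],[0,0,0,0,0,-0.03,0.085],[0,0,0,0,0,-0.04,0.085],[0,0,0,-0.03,0,0,0.085],[0,0,0,-0.05,0,0,0.085]]]'

```text
time: 4.4
position: [523.6, -92.6, 343.7]
tcp_rot: [0.001, 0.992, 0.123, 0.002]
wrist_force: [-0.7, -0.1, -0.1]
width: 85.4
gripper_force: 0.0
```

>>> arm_command --commands '[[[0,0,0,-0.05,0,0,0.085],[0,0,0,-0.05,0,0,0.085],[0,8,0,-0.02,0,0,0.085],[0,8,0,0,0,0,0.085],[0,8,0,0,0,0,0.085],[0,8,0,0,0,0,0.085],[0,8,0,0,0,0,0.085],[0,0,0,0,0,0,0.085]]]'

```text
time: 5.2
position: [403.9, -122.9, 339.2]
tcp_rot: [-0.042, 0.933, 0.111, 0.34]
wrist_force: [0.3, -0.3, -0.5]
width: 84.9
gripper_force: 0.0
```

```bash
python3 - <<'E'
from rig import *
from h import *
s=observe();print(s['position'],rot(s).as_matrix().round(3).tolist(),s['joint_pos'])
c=capture('wrist');cv2.imwrite('pics/w2.png',c['frame'][:,:,::-1])
E
```

```text
[ 403.85159384 -122.88014378  339.19591597] [[0.745, 0.235, 0.625], [0.178, -0.972, 0.153], [0.643, -0.003, -0.766]] [-0.99881608 -0.79954705  2.30003211  0.66279469  1.41495211  0.30655452]
```

View pics/w2.png

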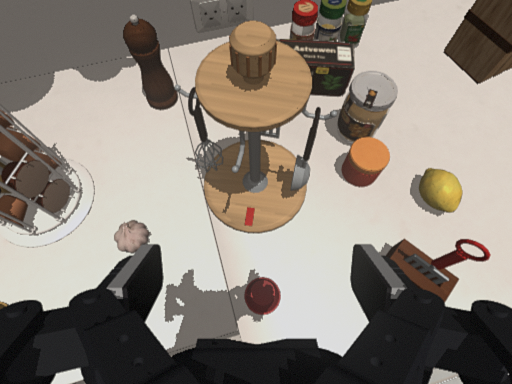

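The tilted wrist view shows the mark at (250,216), the empty hook tip at (236,168), the base and plate discs, and the turner with its loop at (470,250) in the stand.

```bash
python3 - <<'E'
from rig import *
from h import *
s=observe();c=capture('wrist');P=wcloud(c,s);hsv=cv2.cvtColor(c['frame'],cv2.COLOR_RGB2HSV)
wood=(hsv[...,0]<24)&(hsv[...,0]>6)&(hsv[...,1]>50)
cs={}
for nm,lo,hi,h in (('plate',234,252,243),('base',6,22,14)):
    m=wood&(P[...,2]>lo)&(P[...,2]<hi);m[:,:180]=0;m[:,320:]=0;m[240:]=0
    if nm=='base': m[:130]=0
    k=max(cv2.findContours(m.astype(np.uint8),cv2.RETR_EXTERNAL,cv2.CHAIN_APPROX_NONE)[0],key=len)[:,0]
    a,r=circ(np.array([wray(c,s,q,h)[:2] for q in cv2.convexHull(k)[:,0]]));cs[nm]=a;print(nm,a,r)
red=((hsv[...,0]<6)|(hsv[...,0]>174))&(hsv[...,1]>150)
m=red.copy();m[:200]=0;m[235:]=0;m[:,:240]=0;m[:,262:]=0
v,u=np.nonzero(m);E=np.array([wray(c,s,q,14)[:2] for q in zip(u,v)])
an=lambda p,a:np.degrees(np.arctan2(p[1]-a[1],p[0]-a[0]))
mk=E.mean(0);print('mark',mk,len(u),an(mk,cs['base']),an(mk,cs['plate']),np.hypot(*(E-cs['base']).T).min(),np.hypot(*(E-cs['base']).T).max())
g=c['frame'][150:185,222:250];cv2.imwrite('pics/tip.png',cv2.resize(g[:,:,::-1],None,fx=14,fy=14,interpolation=cv2.INTER_CUBIC))
hp=P[160:178,225:245];zz=(hp[...,2]>195)&(hp[...,2]<218);vv,uu=np.nonzero(zz);print('hook px',np.c_[uu+225,vv+160,hp[zz].round(0)].tolist())
m=red.copy();m[:225]=0;m[:,420:]&=True;m[:,:420]=0;m[290:]=0
Q=P[m];print('loop top z',np.nanmax(Q[:,2]))
Z=Q[:,2];
for lo,hi in ((60,80),(80,100),(100,120),(120,135),(135,150),(150,165),(165,178)):
    q=Q[(Z>lo)&(Z<hi)];print(lo,hi,len(q),q.mean(0).round(1) if len(q) else '',q.min(0).round(0) if len(q) else '',q.max(0).round(0) if len(q) else '')
q=Q[Z>140][:,:2];q=q-q.mean(0);w,V=np.linalg.eigh(q.T@q);print(V[:,1],np.degrees(np.arctan2(V[1,1],V[0,1])),w)
m=(P[...,2]>40)&(P[...,2]<50);m[:230]=0;m[:,:380]=0;m[300:]=0;m[:,458:]=0
print(cv2.minAreaRect(P[m][:,:2].astype(np.float32)),m.sum())
E
```

```text
plate [594.70783286 -72.5768429 ] 57.66227206864296
base [596.59765725 -71.82722786] 83.35042814799436
mark [538.13870121 -77.1792933 ] 129 -174.76900894189095 -175.3486746604169 44.249477547230754 72.87611633123099
hook px [[237.0, 160.0, 530.0, -71.0, 199.0], [238.0, 160.0, 529.0, -73.0, 202.0], [239.0, 160.0, 530.0, -74.0, 201.0], [240.0, 160.0, 530.0, -75.0, 201.0], [241.0, 160.0, 531.0, -75.0, 199.0], [237.0, 161.0, 528.0, -72.0, 201.0], [238.0, 161.0, 528.0, -73.0, 202.0], [239.0, 161.0, 529.0, -74.0, 200.0], [240.0, 161.0, 529.0, -75.0, 200.0], [241.0, 161.0, 530.0, -76.0, 200.0], [236.0, 162.0, 527.0, -71.0, 201.0], [237.0, 162.0, 527.0, -72.0, 200.0], [238.0, 162.0, 527.0, -73.0, 202.0], [239.0, 162.0, 527.0, -74.0, 201.0], [240.0, 162.0, 528.0, -75.0, 200.0], [241.0, 162.0, 530.0, -75.0, 197.0], [236.0, 163.0, 527.0, -71.0, 199.0], [237.0, 163.0, 525.0, -73.0, 202.0], [238.0, 163.0, 526.0, -73.0, 201.0], [239.0, 163.0, 527.0, -74.0, 200.0], [240.0, 163.0, 528.0, -75.0, 199.0], [236.0, 164.0, 524.0, -72.0, 201.0], [237.0, 164.0, 524.0, -73.0, 202.0], [238.0, 164.0, 524.0, -7
[... 2158 characters left out ...]
 [236.0, 173.0, 512.0, -76.0, 207.0]]
loop top z 170.96159908524805
60 80 0   
80 100 74 [ 505.  -323.7   91.7] [ 502. -329.   83.] [ 510. -320.  100.]
100 120 83 [ 505.2 -323.4  110.7] [ 502. -328.  100.] [ 510. -320.  120.]
120 135 77 [ 505.2 -323.6  127.7] [ 502. -328.  120.] [ 510. -320.  135.]
135 150 112 [ 506.  -325.7  141. ] [ 501. -337.  135.] [ 512. -314.  149.]
150 165 64 [ 507.3 -323.6  158.9] [ 499. -337.  150.] [ 514. -313.  165.]
165 178 80 [ 506.6 -326.3  167.8] [ 501. -336.  165.] [ 512. -317.  171.]
[0.47185416 0.88167662] 61.8452787624366 [  197.10529308 15545.40131016]
((507.539794921875, -326.7839660644531), (84.70260620117188, 45.07341384887695), 60.78962707519531) 1359
```

View pics/tip.png

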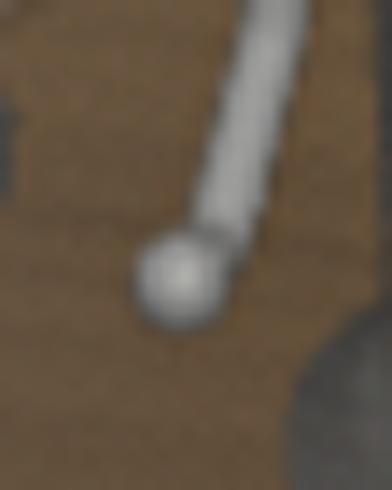

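The ball tip is at about (235,170) in the image. The hook seems 2–4° clockwise past the mark, so I'll refine that with fixed-radius fits.

```bash
python3 - <<'E'
from rig import *
from h import *
from scipy.optimize import least_squares
s=observe()
for n in ('wrist','scene','side'):
    c=capture(n);hsv=cv2.cvtColor(c['frame'],cv2.COLOR_RGB2HSV)
    P=wcloud(c,s) if n=='wrist' else cloud(c)
    rr=(lambda q,h:wray(c,s,q,h)[:2]) if n=='wrist' else (lambda q,h:ray(c,q,h)[:2])
    near=np.hypot(P[...,0]-597,P[...,1]+74)<115
    out={}
    for nm,h,R in (('plate',243,58),('base',14,85)):
        m=near&(abs(P[...,2]-h)<6)&(hsv[...,1]>50)
        k=max(cv2.findContours(m.astype(np.uint8),cv2.RETR_EXTERNAL,cv2.CHAIN_APPROX_NONE)[0],key=len)[:,0]
        E=np.array([rr(q,h) for q in cv2.convexHull(k)[:,0]])
        f=least_squares(lambda p:np.hypot(*(E-p[:2]).T)-R,[597,-74],loss='soft_l1');out[nm]=f.x;print(n,nm,f.x.round(1),len(E),np.abs(f.fun).mean().round(2))
    red=near&((hsv[...,0]<9)|(hsv[...,0]>171))&(hsv[...,1]>130)&(abs(P[...,2]-15)<9)&(P[...,0]<560)
    v,u=np.nonzero(red);E=np.array([rr(q,14) for q in zip(u,v)]);mk=E.mean(0)
    q=E-mk;w,V=np.linalg.eigh(q.T@q);d=V[:,1]*(-np.sign(V[0,1]))
    an=lambda e:np.degrees(np.arctan2(e[1],e[0]))%360
    tp=(P[...,2]>204.5)&(P[...,2]<216)&(np.hypot(P[...,0]-513,P[...,1]+75)<14)
    v,u=np.nonzero(tp);t=rr((u.mean(),v.mean()),209.5) if len(u) else np.array([np.nan]*2)
    print(n,'mark',mk.round(1),len(E),an(mk-out['base']),'strip dir',an(d),w.round(),'tip',t.round(1),len(u),an(t-out['base']),an(t-out['plate']))
E
```

```text
wrist plate [595.7 -72.1] 43 0.67
wrist base [597.  -71.8] 37 1.91
wrist mark [537.7 -77.3] 139 185.29790029336075 strip dir 185.84895469791394 [ 1642. 10350.] tip [512.9 -74.1] 41 181.58078493302523 181.38283121705533
scene plate [597.  -72.8] 23 0.93
scene base [597.3 -71.8] 29 0.69
scene mark [537.3 -74.2] 46 182.30814818584685 strip dir 187.5839349142332 [ 557. 3493.] tip [514.1 -71.9] 12 180.0702353337198 179.38927545868032
side plate [598.5 -77.4] 20 1.5
side base [598.4 -78. ] 28 1.19
side mark [539.  -76.7] 25 178.68042948002645 strip dir 189.01759913056165 [ 237. 1593.] tip [515.3 -76. ] 9 178.61889949973738 179.04834891263647
```

>>> arm_command --commands '[[[0,-8,0,0,0,0,0.085],[0,-8,0,0,0,0,0.085],[0,-8,0,0,0,0,0.085],[0,-8,0,0,0,0,0.085],[0,-8,0,0,0,-0.005,0.085],[0,0,0,0.05,0,0,0.085],[0,0,0,0.05,0,0,0.085],[0,0,0,0.05,0,0,0.085]]]'

```text
time: 6.25
position: [554.7, -82.3, 347.2]
tcp_rot: [0.001, 0.992, 0.124, 0.0]
wrist_force: [-0.1, -0.6, 0.8]
width: 84.7
gripper_force: 0.0
```

>>> arm_command --commands '[[[0,0,0,0.05,0,0,0.085],[0,0,0,0,0,0,0.085],[0,0,0,0,0,0,0.085],[0,0,0,0,0,0,0.085],[0,0,0,0,0,0,0.085],[0,0,0,0,0,0,0.085],[0,0,0,0,0,0,0.085],[0,0,0,0,0,0,0.085]]]'

```text
time: 7.05
position: [599.0, -73.6, 348.1]
tcp_rot: [0.0, 0.993, 0.121, 0.001]
wrist_force: [-0.1, -0.4, -0.2]
width: 85.1
gripper_force: 0.0
```

>>> arm_command --commands '[[[0,0,0,0,-0.001,0.025,0.085],[0,0,0,0,0,0.025,0.085],[0,0,0,0,0,0.023,0.085],[0,0,0,0,0,0,0.06],[0,0,0,0,0,0,0.03],[0,0,0,0,0,0,0.03],[0,0,0,0,0,0,0.03],[0,0,0,0,0,0,0.03]]]'

```text
time: 7.85
position: [599.8, -71.9, 276.7]
tcp_rot: [0.0, 0.993, 0.122, 0.001]
wrist_force: [-2.4, 2.1, 6.6]
width: 38.3
gripper_force: 43.0
```

>>> arm_command --commands '[[[0,0,-2,0,0,0,0.03],[0,0,-1.8,0,0,0,0.03],[0,0,0,0,0,0,0.03],[0,0,0,0,0,0,0.03],[0,0,0,0,0,0,0.085],[0,0,0,0,0,0,0.085],[0,0,0,0,0,0,0.085],[0,0,0,0,0,0,0.085]]]'

```text
time: 8.65
position: [599.1, -72.3, 274.1]
tcp_rot: [0.0, 0.988, 0.155, -0.0]
wrist_force: [0.2, 1.0, 0.2]
width: 84.8
gripper_force: 0.0
```

>>> arm_command --commands '[[[0,0,0,0,0,-0.035,0.085],[0,0,0,0,0,-0.04,0.085],[0,0,0,-0.04,0,0,0.085],[0,0,0,-0.05,0,0,0.085],[0,0,0,-0.05,0,0,0.085],[0,8,0,-0.04,0,0,0.085],[0,8,0,0,0,0,0.085],[0,8,0,0,0,0,0.085]]]'

```text
time: 9.45
position: [427.9, -127.4, 350.5]
tcp_rot: [-0.031, 0.966, 0.151, 0.208]
wrist_force: [-0.5, 0.2, 0.7]
width: 85.2
gripper_force: 0.0
```

```bash
cat > hookang.py <<'E'
from rig import *
from h import *
from scipy.optimize import least_squares
s=observe();n='wrist';c=capture(n);hsv=cv2.cvtColor(c['frame'],cv2.COLOR_RGB2HSV)
P=wcloud(c,s);rr=lambda q,h:wray(c,s,q,h)[:2]
near=np.hypot(P[...,0]-597,P[...,1]+74)<115
out={}
for nm,h,R in (('plate',243,58),('base',14,85)):
    m=near&(abs(P[...,2]-h)<6)&(hsv[...,1]>50)
    k=max(cv2.findContours(m.astype(np.uint8),cv2.RETR_EXTERNAL,cv2.CHAIN_APPROX_NONE)[0],key=len)[:,0]
    E=np.array([rr(q,h) for q in cv2.convexHull(k)[:,0]])
    f=least_squares(lambda p:np.hypot(*(E-p[:2]).T)-R,[597,-74],loss='soft_l1');out[nm]=f.x;print(nm,f.x.round(1))
red=near&((hsv[...,0]<9)|(hsv[...,0]>171))&(hsv[...,1]>130)&(abs(P[...,2]-15)<9)&(P[...,0]<560)
v,u=np.nonzero(red);E=np.array([rr(q,14) for q in zip(u,v)]);mk=E.mean(0)
q=E-mk;w,V=np.linalg.eigh(q.T@q);d=V[:,1]*(-np.sign(V[0,1]))
an=lambda e:np.degrees(np.arctan2(e[1],e[0]))%360
tp=(P[...,2]>204.5)&(P[...,2]<216)&(np.hypot(P[...,0]-513,P[...,1]+77)<16)
v,u=np.nonzero(tp);t=rr((u.mean(),v.mean()),209.5)
print('pose',s['position'],rot(s).as_matrix().round(3).tolist(),s['joint_pos'].round(2) if hasattr(s['joint_pos'],'round') else s['joint_pos'])
print('mark',mk.round(1),len(E),an(mk-out['base']),'strip',an(d),'tip',t.round(1),len(u),an(t-out['base']),an(t-out['plate']))
E
python3 hookang.py
```

```text
plate [597.5 -71.9]
base [600.9 -70.5]
pose [ 427.8879882  -127.40243094  350.45063493] [[0.867, 0.305, 0.393], [0.279, -0.952, 0.122], [0.412, 0.004, -0.911]] [-0.73 -0.55  2.06  0.37  1.41  0.51]
mark [539.7 -76.9] 150 185.96554470741847 strip 185.605620370842 tip [514.2 -79.9] 46 186.15713863491987 185.4619497616977
```

```bash
cat > rel.py <<'E'
from rig import *
from h import *
# target: grasp point g, yaw(deg, of forward direction), lean(deg)
def target(g,yaw,lean,back=0,up=0):
    a,l=np.radians(yaw),np.radians(lean)
    f=np.array([np.cos(a),np.sin(a),0]);z=np.sin(l)*f-np.cos(l)*np.array([0,0,1.])
    y=np.array([np.sin(a),-np.cos(a),0]);R=np.c_[np.cross(y,z),y,z]
    return np.array(g)+z*(5-back)+[0,0,up],R
def rel(T,label=''):
    s=observe();R0=rot(s).as_matrix();p,R=T
    print(label,'turn',np.degrees(Ro.from_matrix(R0.T@R).as_rotvec()).round(1),'shift(now axes)',(R0.T@(p-s['position'])).round(1),'shift(target axes)',(R.T@(p-s['position'])).round(1),'tgt',p.round(1))
E
python3 - <<'E'
from rel import *
g=(506.5,-325.5,128)
rel(target(g,-28.2,40,back=90),'hover');rel(target(g,-28.2,40),'grip')
for n in('scene','side'):
    P=cloud(capture(n)).reshape(-1,3);d=P-np.array(g);m=(P[:,2]>65)&(np.hypot(d[:,0],d[:,1])<230)&(np.hypot(d[:,0],d[:,1])>25)
    q=P[m&(P[:,1]<-260)];print(n,len(q));
    if len(q): 
        for lo in range(65,420,50):
            k=q[(q[:,2]>=lo)&(q[:,2]<lo+50)];print(lo,len(k),k.min(0).round() if len(k) else '',k.max(0).round() if len(k) else '')
E
```

```text
hover turn [-24.5  14.7  38.9] shift(now axes) [-83.7 173.7 131.8] shift(target axes) [-15.4 136.5 188.9] tgt [ 458.3 -299.7  193.1]
grip turn [-24.5  14.7  38.9] shift(now axes) [-75.7 215.2 211.3] shift(target axes) [-15.4 136.5 278.9] tgt [ 509.3 -327.   124.2]
scene 3170
65 3 [ 493. -347.   65.] [ 655. -261.   67.]
115 0  
165 0  
215 77 [ 393. -491.  249.] [ 414. -463.  265.]
265 351 [ 396. -501.  265.] [ 429. -463.  315.]
315 2030 [ 408. -555.  315.] [ 548. -471.  365.]
365 709 [ 459. -553.  365.] [ 518. -510.  373.]
415 0  
side 1885
65 10 [ 495. -351.   65.] [ 675. -260.   70.]
115 0  
165 0  
215 72 [ 394. -493.  246.] [ 415. -472.  265.]
265 339 [ 397. -505.  265.] [ 433. -475.  315.]
315 1122 [ 410. -555.  315.] [ 535. -480.  365.]
365 342 [ 459. -554.  365.] [ 518. -511.  374.]
415 0
```

>>> arm_command --commands '[[[-4.1,2.45,6.5,0,0,0,0.085],[-4.1,2.45,6.5,0,0,0,0.085],[-4.1,2.45,6.5,0,0,0,0.085],[-4.1,2.45,6.5,0,0,0,0.085],[-4.1,2.45,6.5,0,0,0,0.085],[-4,2.45,6.4,0,0,0,0.085],[0,0,0,-0.003,0.04,0.02,0.085],[0,0,0,-0.003,0.04,0.02,0.085]]]'

```text
time: 10.4
position: [414.0, -202.1, 316.8]
tcp_rot: [0.08, 0.919, -0.208, 0.326]
wrist_force: [0.7, -1.3, -0.8]
width: 85.4
gripper_force: 0.0
```

```bash
python3 - <<'E'
from rel import *
g=(506.5,-325.5,128)
s=observe();print(s['joint_pos'],s['position'])
rel(target(g,-28.2,40,back=90),'hover')
E
```

```text
[-0.75488508 -0.82908816  2.34914355  0.2211993   0.96928742  1.19854378] [ 413.99615716 -202.10751582  316.78907399]
hover turn [-1.   0.8  2.3] shift(now axes) [-14.9  67.1 148.5] shift(target axes) [-14.2  65.  149.5] tgt [ 458.3 -299.7  193.1]
```

>>> arm_command --commands '[[[-1,0.8,2.3,-0.004,0.016,0.04,0.085],[0,0,0,-0.004,0.016,0.04,0.085],[0,0,0,-0.003,0.016,0.04,0.085],[0,0,0,-0.003,0.017,0.03,0.085],[0,0,0,0,0,0,0.085],[0,0,0,0,0,0,0.085],[0,0,0,0,0,0,0.085],[0,0,0,0,0,0,0.085]]]'

```text
time: 11.2
position: [454.3, -306.0, 193.0]
tcp_rot: [0.086, 0.909, -0.237, 0.332]
wrist_force: [0.3, -0.4, -0.4]
width: 85.3
gripper_force: 0.0
```

```bash
python3 - <<'E'
from rel import *
g=(506.5,-325.5,128)
s=observe();print(s['joint_pos'].round(2))
rel(target(g,-28.2,40,back=90),'hover')
c=capture('wrist');P=wcloud(c,s);hsv=cv2.cvtColor(c['frame'],cv2.COLOR_RGB2HSV)
red=((hsv[...,0]<8)|(hsv[...,0]>172))&(hsv[...,1]>140)&(np.hypot(P[...,0]-506,P[...,1]+325)<40)
Q=P[red];Z=Q[:,2];f=np.array([.881,-.472]);y=np.array([.472,.881])
for lo,hi in ((80,100),(100,120),(120,137),(142,150),(150,158),(158,165),(165,175)):
    q=Q[(Z>lo)&(Z<hi)];
    if len(q): a=q[:,:2]@f;b=q[:,:2]@y;print(lo,len(q),'fwd',np.percentile(a,[2,50,98]).round(1),'y',np.percentile(b,[1,99]).round(1),b.mean().round(1))
print('g',np.array(g[:2])@f,np.array(g[:2])@y)
q=Q[Z>145][:,:2];q=q-q.mean(0);w,V=np.linalg.eigh(q.T@q);print(np.degrees(np.arctan2(V[1,1],V[0,1])),np.nanmax(Z))
cv2.imwrite('pics/w3.png',c['frame'][:,:,::-1])
E
```

```text
[-0.87 -0.38  2.34  0.45  0.56  0.9 ]
hover turn [ 0.6 -0.1 -0.8] shift(now axes) [ 0.4 -7.4  0.2] shift(target axes) [ 0.5 -7.4  0.3] tgt [ 458.3 -299.7  193.1]
80 54 fwd [596.8 597.3 599.5] y [-55.1 -43.8] -49.7
100 46 fwd [596.8 597.4 599.5] y [-55.2 -42.5] -50.1
120 53 fwd [597.2 598.1 599.3] y [-53.9 -42.4] -48.6
142 37 fwd [598.7 599.6 601.8] y [-58.3 -36.8] -45.8
150 7 fwd [598.6 599.3 600.6] y [-63.3 -34.5] -51.5
158 75 fwd [598.9 600.  602. ] y [-62.7 -34. ] -51.2
165 213 fwd [598.7 600.4 602.6] y [-58.3 -38.2] -48.4
g 599.8625 -47.69750000000002
62.16475789834305 170.68594888887358
```

View pics/w3.png

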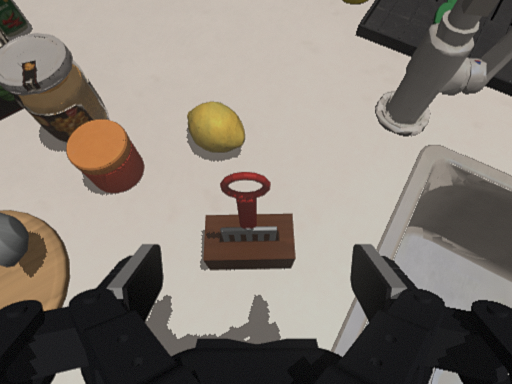

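The turner stands upright in its slot, loop at (245,185), handle centred between the fingers in the view. The measured grip needs only small corrections, and I'll grip about 6 mm lower to stay clear of the loop.

>>> arm_command --commands '[[[0.6,0,-0.8,-0.002,-0.006,0.02,0.085],[0,0,0,0,0,0.03,0.085],[0,0,0,0,0,0.03,0.085],[0,0,0,0,0,0.015,0.085],[0,0,0,0,0,0,0.085],[0,0,0,0,0,0,0.085],[0,0,0,0,0,0,0.085],[0,0,0,0,0,0,0.085]]]'

```text
time: 12.05
position: [508.6, -329.5, 118.1]
tcp_rot: [0.084, 0.911, -0.23, 0.332]
wrist_force: [0.2, -0.0, 0.4]
width: 84.5
gripper_force: 0.0
```

```bash
python3 - <<'E'
from rel import *
rel(target((506.4,-326.7,122),-28,40),'grip')
E
```

```text
grip turn [ 0.2 -0.1 -0.2] shift(now axes) [ 0.  -1.4 -0. ] shift(target axes) [ 0.  -1.4 -0. ] tgt [ 509.2 -328.2  118.2]
```

>>> arm_command --commands '[[[0,0,0,0,-0.001,0,0.06],[0,0,0,0,0,0,0.03],[0,0,0,0,0,0,0.005],[0,0,0,0,0,0,0.005],[0,0,0,0,0,0,0.005],[0,0,0,0,0,0,0.005],[0,0,0,0,0,0,0.005],[0,0,0,0,0,0,0.005]]]' --newtons 60

```text
time: 12.85
position: [508.9, -328.4, 116.5]
tcp_rot: [0.083, 0.911, -0.23, 0.331]
wrist_force: [0.2, -0.2, 1.1]
width: 12.9
gripper_force: 58.4
```

>>> arm_command --commands '[[[0,0,0,0.0064,0,-0.0077,0.005],[0,0,0,0.0129,0,-0.0153,0.005],[0,0,0,0.0193,0,-0.023,0.005],[0,0,0,0.0193,0,-0.023,0.005],[0,0,0,0.0064,0,-0.0077,0.005],[0,0,0,0,0,0,0.005],[0,0,0,0,0,0,0.005],[0,0,0,0,0,0,0.005]]]'

```text
time: 13.65
position: [508.0, -327.5, 213.7]
tcp_rot: [0.082, 0.912, -0.23, 0.329]
wrist_force: [-0.2, -0.3, -0.8]
width: 13.1
gripper_force: 58.4
```

```bash
python3 - <<'E'
from rel import *
s=observe();print(s['position'],s['joint_pos'].round(2),s['width'])
a=np.radians(185.6);o=np.array([np.cos(a),np.sin(a)]);ax=np.array([599,-71.7])
p=ax+o*135
# grasp point is 56 mm below centre... hang = grasp+44
rel(target((*p,221-44),5.6,40),'pre')
c=capture('wrist');P=wcloud(c,s);hsv=cv2.cvtColor(c['frame'],cv2.COLOR_RGB2HSV)
red=((hsv[...,0]<8)|(hsv[...,0]>172))&(hsv[...,1]>140)
R=rot(s).as_matrix();Q=(P-s['position'])@R;m=red&(np.linalg.norm(Q,axis=-1)<90);q=P[m]
print(m.sum(),np.nanmin(q,0),np.nanmax(q,0));t=q[q[:,2]>s['position'][2]+30];print('loop centre-ish rel grasp',(t.min(0)+t.max(0))/2-(s['position']-5*R[:,2]))
z=q[:,2]-s['position'][2]
for lo in range(-20,64,8):
    k=q[(z>lo)&(z<lo+8)]
    if len(k): print(lo,len(k),(k.mean(0)-s['position']+5*R[:,2]).round(1))
E
```

```text
[ 507.97668274 -327.46696757  213.67686696] [-0.81 -0.24  2.19  0.39  0.56  0.99] 13.115907409693017
pre turn [ 21.6   0.3 -26.1] shift(now axes) [-141.9 -194.8  -64.5] shift(target axes) [ -38.5 -245.7   20.6] tgt [467.8 -84.6 173.2]
2900 [ 477.97802703 -339.8590578   180.1867232 ] [ 513.67937351 -312.75392418  268.36709038]
loop centre-ish rel grasp [ 0.62727486 -0.34408768 38.50994709]
-20 68 [ -1.9   1.6 -19.8]
-12 77 [ -1.9   1.6 -11.8]
-4 94 [-1.9  1.5 -3.7]
4 104 [-1.8  1.6  4.4]
12 209 [-1.6  1.1 13.6]
20 671 [ 0.7 -0.1 20.8]
28 212 [ 1.   1.2 26.9]
36 123 [ 0.8  1.4 37.4]
44 927 [ 0.9 -0.2 45.7]
52 329 [ 1.4 -0.4 48.9]
```

>>> arm_command --commands '[[[4.3,0,-5.2,0,0,0,0.005],[4.3,0,-5.2,0,0,0,0.005],[4.3,0.1,-5.2,0,0,0,0.005],[4.3,0.1,-5.2,0,0,0,0.005],[4.4,0.1,-5.3,0,0,0,0.005],[0,0,0,-0.003,-0.03,-0.002,0.005],[0,0,0,-0.003,-0.04,-0.002,0.005],[0,0,0,-0.003,-0.04,-0.002,0.005]]]'

```text
time: 14.5
position: [488.3, -218.7, 212.4]
tcp_rot: [-0.014, 0.939, 0.036, 0.341]
wrist_force: [0.8, 0.8, -1.4]
width: 12.7
gripper_force: 58.8
```

>>> arm_command --commands '[[[0,0,0,-0.002,-0.04,-0.002,0.005],[0,0,0,-0.002,-0.04,-0.002,0.005],[0,0,0,0,-0.03,0,0.005],[0,0,0,0,-0.02,0,0.005],[0,0,0,0,0,0,0.005],[0,0,0,0,0,0,0.005],[0,0,0,0,0,0,0.005],[0,0,0,0,0,0,0.005]]]'

```text
time: 15.3
position: [473.3, -91.5, 214.7]
tcp_rot: [-0.013, 0.939, 0.037, 0.342]
wrist_force: [-0.2, 0.9, 0.2]
width: 12.9
gripper_force: 58.9
```

```bash
cat > pre.py <<'E'
from rel import *
import sys
s=observe();print(s['time'],s['position'],s['joint_pos'].round(2),s['width'],s['wrist_force'])
a=np.radians(185.6);o=np.array([np.cos(a),np.sin(a)]);ax=np.array([599,-71.7])
rel(target((*(ax+o*135),221-45),5.6,40),'pre')
c=capture('wrist');P=wcloud(c,s);hsv=cv2.cvtColor(c['frame'],cv2.COLOR_RGB2HSV)
red=((hsv[...,0]<8)|(hsv[...,0]>172))&(hsv[...,1]>140)
R=rot(s).as_matrix();Q=(P-s['position'])@R;m=red&(np.linalg.norm(Q,axis=-1)<90);q=P[m]
f=-o;lt=np.array([-f[1],f[0]])
t=q[q[:,2]>np.nanmax(q[:,2])-28];b=t[:,:2]@lt;a_=t[:,:2]@f
print('loop top z',np.nanmax(q[:,2]),'lateral mid',(np.percentile(b,1)+np.percentile(b,99))/2,'fwd',np.median(a_))
k=(P[...,2]>196)&(P[...,2]<216)&(np.hypot(P[...,0]-516,P[...,1]+79)<20)&(hsv[...,1]<90)
h=P[k];
if len(h):
    print('hook',len(h),'lat',np.median(h[:,:2]@lt),'fwd min',np.percentile(h[:,:2]@f,2),'top z',np.nanmax(h[:,2]));n=h[h[:,2]>205];print('ball',len(n),n.mean(0) if len(n) else '',(n[:,:2]@lt).mean() if len(n) else '')
cv2.imwrite('pics/%s.png'%sys.argv[1],c['frame'][:,:,::-1])
E
python3 pre.py w4
```

```text
15.3 [473.33583028 -91.46517977 214.65047807] [-0.66 -0.62  2.44  0.6   0.86  0.54] 12.94187165973436 [-0.21268674  0.85145191  0.23086148]
pre turn [ 0.8 -0.  -0.8] shift(now axes) [-31.1  -7.4  29.3] shift(target axes) [-31.   -7.4  29.5] tgt [467.8 -84.6 172.2]
loop top z 269.0181796803819 lateral mid -136.44570211426208 fwd 459.6370445797264
hook 348 lat -129.22486266971765 fwd min 500.9664684106611 top z 212.4511778457895
ball 144 [513.37267816 -79.66613292 209.84678103] -129.38231292930098
```

View pics/w4.png

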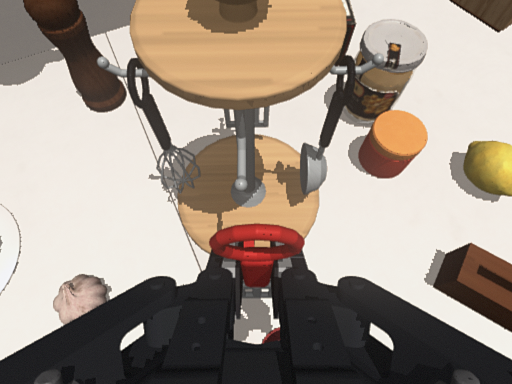

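The turner is held upright with its loop at (257,240), and the empty hook's ball at (241,185) is straight ahead. It needs about 7 mm left and 43 mm down to bring the opening level with the ball.

>>> arm_command --commands '[[[0.8,0,-0.8,-0.009,-0.0037,0.011,0.005],[0,0,0,-0.009,-0.0036,0.011,0.005],[0,0,0,-0.0097,0,0.011,0.005],[0,0,0,0,0,0,0.005],[0,0,0,0,0,0,0.005],[0,0,0,0,0,0,0.005],[0,0,0,0,0,0,0.005],[0,0,0,0,0,0,0.005]]]'

```text
time: 16.15
position: [473.1, -83.6, 172.7]
tcp_rot: [-0.016, 0.938, 0.046, 0.343]
wrist_force: [-0.7, 0.1, -0.9]
width: 12.7
gripper_force: 58.8
```

```bash
python3 pre.py w5
```

```text
16.15 [473.07771622 -83.55903501 172.65801126] [-0.65 -0.56  2.49  0.67  0.77  0.44] 12.682252993142741 [-0.68003812  0.06941934 -0.89382788]
pre turn [ 0.  -0.1  0.1] shift(now axes) [-4.4  0.5 -3. ] shift(target axes) [-4.4  0.5 -3. ] tgt [467.8 -84.6 172.2]
loop top z 227.23674741021978 lateral mid -128.75193726231805 fwd 460.0319372655705
hook 505 lat -129.3214841067113 fwd min 500.6602251789135 top z 212.08643080612356
ball 247 [513.11825905 -79.59295796 209.71210379] -129.28466024578088
```

>>> arm_command --commands '[[[0,0,0,0.0077,0,0.0064,0.005],[0,0,0,0.0077,0,0.0064,0.005],[0,0,0,0.0077,0,0.0064,0.005],[0,0,0,0.0077,0,0.0064,0.005],[0,0,0,0.0077,0,0.0064,0.005],[0,0,0,0.006,0,0.005,0.005],[0,0,0,0,0,0,0.005],[0,0,0,0,0,0,0.005]]]'

```text
time: 17.0
position: [530.2, -77.3, 172.0]
tcp_rot: [-0.017, 0.938, 0.046, 0.342]
wrist_force: [0.3, 0.6, -2.8]
width: 12.6
gripper_force: 58.7
```

```bash
python3 pre.py w6
```

```text
17.0 [530.1840702  -77.33867733 171.97864943] [-0.53 -0.35  2.36  0.67  0.65  0.5 ] 12.64436212112179 [ 0.29728708  0.63499581 -2.82611423]
pre turn [-0.1 -0.1  0. ] shift(now axes) [-47.9   1.  -40.5] shift(target axes) [-47.9   1.1 -40.5] tgt [467.8 -84.6 172.2]
loop top z 226.8042854087064 lateral mid -128.10724165049078 fwd 517.5441386904063
hook 3255 lat -129.38679124626418 fwd min 497.3669801117156 top z 215.8944216787049
ball 1735 [513.49373184 -79.40801104 209.18490057] -129.1372357236247
```

>>> arm_command --commands '[[[0,0,0,-0.0032,0.001,0.0038,0.005],[0,0,0,-0.0032,0,0.0038,0.005],[0,0,0,-0.0032,0,0.0038,0.005],[0,0,0,-0.0016,0,0.0019,0.005],[0,0,0,0,0,0,0.005],[0,0,0,0,0,0,0.005],[0,0,0,0,0,0,0.005],[0,0,0,0,0,0,0.005]]]'

```text
time: 17.85
position: [530.6, -78.6, 155.1]
tcp_rot: [-0.017, 0.938, 0.046, 0.342]
wrist_force: [-0.5, -0.2, -0.8]
width: 12.8
gripper_force: 58.9
```

```bash
python3 pre.py w7
```

```text
17.85 [530.56175339 -78.57888151 155.05833863] [-0.53 -0.32  2.38  0.72  0.61  0.44] 12.76057576952007 [-0.45768347 -0.2226892  -0.77537952]
pre turn [-0.  -0.1  0.1] shift(now axes) [-37.2  -0.2 -53.7] shift(target axes) [-37.3  -0.2 -53.6] tgt [467.8 -84.6 172.2]
loop top z 209.57953650891568 lateral mid -129.2834186729749 fwd 517.7808734206703
hook 5030 lat -128.84565312140433 fwd min 486.487830705088 top z 215.99794969155877
ball 4028 [504.67945578 -79.95412444 209.78821058] -128.82062012838261
```

>>> arm_command --commands '[[[0,0,0,-0.0006,0,0.0008,0.005],[0,0,0,-0.0006,0,0.0008,0.005],[0,0,0,-0.0003,0,0.0004,0.005],[0,0,0,0,0,0,0.005],[0,0,0,0,0,0,0.005],[0,0,0,0,0,0,0.005],[0,0,0,0,0,0,0.005],[0,0,0,0,0,0,0.005]]]'

```text
time: 18.7
position: [530.8, -78.6, 152.6]
tcp_rot: [-0.017, 0.938, 0.046, 0.343]
wrist_force: [-0.7, -0.2, 4.0]
width: 12.7
gripper_force: 59.4
```

>>> arm_command --commands '[[[0,0,0,0,0,0,0.013],[0,0,0,0,0,0,0.016],[0,0,0,0,0,0,0.02],[0,0,0,0,0,0,0.03],[0,0,0,0,0,0,0.045],[0,0,0,0,0,0,0.06],[0,0,0,0,0,0,0.06],[0,0,0,0,0,0,0.06]]]' --newtons 20

```text
time: 19.5
position: [530.5, -78.5, 152.2]
tcp_rot: [-0.017, 0.938, 0.046, 0.342]
wrist_force: [-0.1, 0.9, -0.5]
width: 60.0
gripper_force: 0.0
```

```bash
python3 pre.py w8
```

```text
19.5 [530.51277789 -78.48118045 152.21135421] [-0.53 -0.31  2.38  0.72  0.61  0.44] 59.99529003518606 [-0.056843    0.90118274 -0.52452991]
pre turn [-0.  -0.1  0. ] shift(now axes) [-35.3  -0.1 -55.8] shift(target axes) [-35.4  -0.1 -55.8] tgt [467.8 -84.6 172.2]
loop top z 207.5072634357667 lateral mid -129.33309151846444 fwd 517.2147236316563
hook 2270 lat -128.99112528329098 fwd min 486.2221898036615 top z 212.79298853141825
ball 1128 [506.04911883 -80.02301819 208.48960921] -129.0228407681063
```

>>> arm_command --commands '[[[0,0,0,0,0,-0.01,0.06],[0,0,0,0,0,-0.02,0.06],[0,0,0,0,0,-0.03,0.06],[0,0,0,0,0,-0.04,0.06],[0,0,0,0,0,-0.04,0.06],[0,0,0,-0.03,0,0,0.06],[0,0,0,0,0,0,0.06],[0,0,0,0,0,0,0.06]]]'

```text
time: 20.35
position: [418.0, -90.1, 240.1]
tcp_rot: [-0.016, 0.938, 0.045, 0.343]
wrist_force: [-0.1, 1.1, -0.2]
width: 59.9
gripper_force: 0.0
```

```bash
python3 - <<'E'
from rel import *
s=observe();print(s['time'],s['position'],s['wrist_force'])
a=np.radians(185.6);f=-np.array([np.cos(a),np.sin(a)]);lt=np.array([-f[1],f[0]])
for n in('wrist','scene','side'):
    c=capture(n);P=wcloud(c,s) if n=='wrist' else cloud(c);hsv=cv2.cvtColor(c['frame'],cv2.COLOR_RGB2HSV)
    near=np.hypot(P[...,0]-528,P[...,1]+78)<40
    red=((hsv[...,0]<8)|(hsv[...,0]>172))&(hsv[...,1]>130)&near&(P[...,2]>60)
    q=P[red]
    if len(q):
        print(n,len(q),'z',np.nanmin(q[:,2]).round(1),np.nanmax(q[:,2]).round(1))
        for lo in (120,140,160,178,195):
            k=q[(q[:,2]>lo)&(q[:,2]<lo+20)]
            if len(k): print('  ',lo,'fwd',np.median(k[:,:2]@f).round(1),'lat',np.mean(k[:,:2]@lt).round(1),k.mean(0).round(1))
    st=near&(hsv[...,1]<80)&(P[...,2]>40)&(P[...,2]<110);k=P[st];print('  blade',len(k),np.nanmedian(k,0) if len(k) else '',np.nanmin(k[:,2]) if len(k) else '')
    b=(P[...,2]>205.5)&(P[...,2]<216)&(np.hypot(P[...,0]-514,P[...,1]+79)<14)&(hsv[...,1]<90);k=P[b];print('  ball',len(k),k.mean(0).round(1) if len(k) else '')
E
python3 hookang.py
```

```text
20.35 [418.02894542 -90.07393883 240.07836314] [-0.06231975  1.10301335 -0.17151017]
wrist 1134 z 118.9 206.8
   120 fwd 514.4 lat -128.4 [524.5 -77.6 130.6]
   140 fwd 514.3 lat -129.0 [524.5 -78.1 150.6]
   160 fwd 515.3 lat -129.1 [525.8 -78.1 172. ]
   178 fwd 516.2 lat -128.3 [526.6 -77.3 186.7]
   195 fwd 516.6 lat -129.1 [527.  -78.1 202.2]
  blade 958 [526.72811941 -77.36777666  83.13529931] 45.158351598900595
  ball 91 [513.  -79.3 209.6]
scene 114 z 120.7 209.0
   120 fwd 514.1 lat -130.5 [525.5 -79.6 128.8]
   140 fwd 514.4 lat -130.4 [525.5 -79.5 149.9]
   160 fwd 514.9 lat -130.0 [525.7 -79.  170.9]
   178 fwd 516.5 lat -131.0 [526.9 -80.  187.6]
   195 fwd 516.1 lat -131.5 [526.7 -80.5 203.3]
  blade 166 [526.39004475 -77.38794459  78.6339328 ] 45.15212607161065
  ball 14 [514.4 -78.4 209.8]
side 9 z 156.5 206.5
   140 fwd 515.2 lat -137.4 [526.1 -86.5 156.5]
   160 fwd 517.0 lat -133.7 [527.2 -82.7 171.6]
   178 fwd 515.7 lat -139.4 [526.8 -88.4 181.1]
   195 fwd 517.1 lat -136.4 [528.  -85.3 206.2]
  blade 141 [528.44745634 -81.22748876  77.14241469] 46.54886238119261
  ball 10 [516.3 -81.6 209.6]
plate [594.3 -71.7]
base [597.9 -71.5]
pose [418.52011263 -89.43540463 240.32388866] [[0.762, 0.099, 0.641], [0.076, -0.995, 0.064], [0.644, -0.0, -0.765]] [-0.81 -0.87  2.51  0.6   1.11  0.5 ]
mark [533.6 -77.8] 123 185.62337734661025 strip 177.4228777502604 tip [517.5 -78.7] 154 185.12791432617996 185.21607290364508
```

>>> arm_command --commands '[[[0,0,0,0,0,0,0.06],[0,0,0,0,0,0,0.06],[0,0,0,0,0,0,0.06],[0,0,0,0,0,0,0.06],[0,0,0,0,0,0,0.06],[0,0,0,0,0,0,0.06],[0,0,0,0,0,0,0.06],[0,0,0,0,0,0,0.06]]]'

```text
time: 21.35
position: [418.0, -89.7, 240.1]
tcp_rot: [-0.017, 0.938, 0.046, 0.342]
wrist_force: [0.0, 0.3, 0.2]
width: 60.1
gripper_force: 0.0
```

```bash
python3 -c "
from rig import *
print(close_job())"
```

```text
the job is handed in; nothing more can be done
None
```

The job is handed in at about 21 s: the turner hangs freely by its loop on the empty hook, which measured within about 0.5° of the red mark, and nothing else was knowingly touched, though I didn't re-measure the bystanders.

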